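Index the X-ray sample stage to its next slot

TASK

Press the red plunger of the sample stage in with a fingertip, turn the stage by its arm just one slot, to the green marker's side (not the white one's), and let the plunger spring fully back up in that slot, so that the stage is locked with its arm pointing at the green marker. Nothing needs gripping and nothing may be lifted or carried: the orange specimen rides along standing in the middle of the stage, and everything else on the bench stays where it is. Finish with the hand clear of everything.

Things in the scene. Friction and masses are not known exactly. Their poses are not given: they have to be found in the camera images.
- turntable (a joint): turn of the round aluminium stage (150 mm across, top 72 mm above the bench) about its upright axis, rad, growing anticlockwise seen from above; about 0 at the start slot, about +0.524 and -0.524 at its two neighbours; play in a slot about 0.02 each way. Friction about 1 N at the plunger. A flat arm, 58 mm wide, reaches from the stage to 140 mm from the axis and carries the plunger.
- stage_base: fixed base of the stage: grey round plate 340 mm across, 12 mm thick, origin on the stage's axis at the bench. It carries the steel index ring, 206 mm across, with 12 slots 30 degrees apart, just under stage and arm; the plunger's pin sits in a slot from below.
- plunger (a joint): how far the red plunger is pressed in (down), m: 0 up (pin locked in a slot), 0.013 fully in. Sprung up: 4 N at the top, 9 N fully in. The pin is free beyond 0.0085. Between slots the ring keeps a released plunger in at about 0.008: it may be let go there and jumps up by itself when the pin reaches the next slot; held fully in, it passes slots freely.
- plunger_top (a point): centre of the flat top of the red plunger cap, 34 mm across, on the arm's centre line 118 mm from the stage's axis; 92 mm above the bench when up, 79 mm fully in; moves with arm and plunger. The arm's top beneath is 72 mm above the bench.
- cheeks (a point): point on the arm midway between the tops of two upright black cheeks, 114 mm above the bench, over the plunger cap. They stand on the arm on either side of the cap, across the turning direction: 46 mm free between them, each 6 mm thick, 32 mm long along the arm. Shut fingertips fit between them and can push a cheek sideways to turn the stage. Along the arm the cap is open.
- table_axis (a point): point on the stage's axis at its top face, 72 mm above the bench; x points along the arm towards the plunger, z up; turns with the stage.
- green_marker: bright green disc, 30 mm across, 6 mm thick, fixed on the grey base plate (340 mm across, 12 mm thick) 150 mm from the stage's axis, in line with the next slot, 30 degrees to one side of the arm's start (which side varies). Origin: centre of its underside, 12 mm above the bench.
- white_marker: white disc like the green one, 30 degrees to the other side of the arm's start: the slot to keep away from.
- specimen: loose orange egg-shaped specimen on a round foot 44 mm across, 50 mm tall, standing on the middle of the stage (its top 122 mm above the bench). Origin: centre of its underside, z up.
- vial_a: loose glass vial with blue cap, 24 mm across, 45 mm tall, standing on the base plate on the side away from the plunger. Origin: centre of its underside.
- vial_b: the same with a yellow cap.
- amber_jar: loose amber jar, 60 mm across, 85 mm tall, on the bench. Origin: centre of its underside.
- brass_plug: loose brass cylinder, 40 mm across, 45 mm tall, on the bench. Origin: centre of its underside.
- collimator: loose dark steel ring, 56 mm across, 30 mm tall, on the bench. Origin: centre of its underside.
- screwdriver: loose screwdriver, 170 mm long, lying on the bench.
- mouse: loose black computer mouse, 105 by 60 by 30 mm, on the bench. Origin: centre of its underside.
Mind the look-alikes: they are no part of the job. Leave any pink or turquoise look-alike of the specimen alone.

How it is judged:
On the way, in this order (a step that is already met when the one before it is completed fails the run):
1. the plunger is pressed in clear of its slot, with the stage still at the start slot (value of joint plunger above 0.0085 m and value of joint turntable between -0.1 and 0.1 rad), for 0.05 s.
2. the stage is turned most of the way to the green marker (y of green_marker in the frame of table_axis between -0.03 and 0.03 m and x of green_marker in the frame of table_axis above 0 m).
At the end, for the whole second after the job is handed in: The arm points at the green marker (marker within 6 mm of the arm's centre line), the plunger is up again (within 2.5 mm) and the stage at rest; the specimen stands upright on the stage within 12 mm of the axis; every other loose thing is within 30 mm of where it was (y of green_marker in the frame of table_axis between -0.006 and 0.006 m and x of green_marker in the frame of table_axis above 0 m and value of joint plunger below 0.0025 m and velocity of joint turntable between -0.03 and 0.03 rad/s and horizontal distance between specimen and table_axis below 0.012 m and angle between specimen's own z axis and vertical below 0.2 rad and z of specimen in the frame of table_axis below 0.006 m and distance of each of vial_a, vial_b, amber_jar, brass_plug, collimator, screwdriver, mouse from where it was at the start of the episode below 0.03 m); the robot touches nothing.
It fails at once if the stage is turned to the white marker's slot (y of white_marker in the frame of table_axis between -0.015 and 0.015 m and x of white_marker in the frame of table_axis above 0 m).
It fails at once if the stage is turned well past the green marker's slot (value of joint turntable above 0.85 rad or value of joint turntable below -0.85 rad).
It fails at once if the specimen is lifted, shoved off the middle by more than 15 mm or tipped (z of specimen in the frame of table_axis above 0.01 m or horizontal distance between specimen and table_axis above 0.015 m or angle between specimen's own z axis and vertical above 0.35 rad).
It fails at once if another loose thing is lifted or displaced by more than 30 mm (distance of any of vial_a, vial_b, amber_jar, brass_plug, collimator, screwdriver, mouse from where it was at the start of the episode above 0.03 m).
It also fails if it takes over 38 s, if anything falls off the work surface, if the arm or the gripper's body presses on something with over 40 N, if the wrist force passes 120 N, or if a joint passes its speed limit or range.

ROBOT

A 6-joint arm with a two-finger parallel gripper is mounted at the origin on the work surface. World frame = base frame: x ahead of the robot, y to its left, z up, the work surface at z = 0. Lengths are in m, angles in rad, forces in N, time in s.
With the tool pointing down it reaches from about 0.425 to 0.95 m from the base axis. Payload 3.5 kg.
Tool frame: the origin (TCP) lies between the finger pads; the fingertips stand 11 mm ahead of it and the grasp point (between the pads) lies 8 mm behind it (ctrl.tcp_to_tips is the distance from the TCP to the fingertips, in m); z points along the fingers, y is the direction in which the jaws open and shut (so a half turn about z gives the same grasp; the last joint's range is limited). The gripper opens to 85 mm and grips with 20 to 120 N. Pads are 22 mm wide; open, the fingers measure 114 mm over their backs; the gripper's body (76 mm by 85 mm) begins 54 mm behind the grasp point. The pads swing forward as they close: fully open they stand 13 mm farther back than shut.
Start: joints at [-1.395, 0.286, 1.577, -0, 1.279, -0.15], TCP at [0.216, -0.639, 0.242] pointing down, gripper open.
Joint ranges: [-2.77, 2.77], [-0.9, 2.22], [0.21, 2.48], [-1.53, 4.67], [0.24, 2.81], [-2.84, 2.84]. Speed limits (rad/s): [2.79, 2.79, 3.14, 3.14, 3.14, 3.14].

INTERFACE

Orientations are given as a unit quaternion [x, y, z, w].
In Python, from plant import monitor, vision, workorder, ctrl gives the robot as it stands.
- The arm moves only by the tool jog_arm, never from a script. Its argument "series" is a list of rows, each a list of 4 numbers: the shift along the tool's x, y, z in m, then the turn about the tool's z in rad. In form: [[tx, ty, tz, spin], ...]. A call has exactly 8 rows; each row shifts and turns the pose as measured when the row begins, along the tool's axes as they then stand; what a row does not reach is not made up. A row lasts 1/12 s, in which the tool goes at most 41.7 mm and 7.16 degrees, less where a joint would pass 70% of its speed; a pose out of reach is approached as far as the arm can. A call is refused whole if a number of a shift passes 0.0417 or a number of a turn 0.125, either way. A call with a gripper value outside its range is refused whole. "grip" is the finger opening in m, from 0 to 0.0854, set as the call begins (left out, the last holds). The fingers move at their own pace and stop on an object; "grip_force" is the grip in N (left out, the last holds). Time passes only in rows, so rows that do not move let the fingers close, or fill a call up. It gives the time, the measured TCP pose, the force and the opening at its end, in the units of the state.
- monitor.get_state(): the state, without advancing time (a new reading comes with each control period).
- vision.read_camera(name): name is "scene" or "top" or "wrist"; returns the picture (400x640x3 uint8, red, green, blue); there is no depth.
- vision.get_calibration(name): a dict with "vfov" (degrees; the focal length in pixels is half the picture's height over the tangent of half this angle, whatever the lens; pixels are square), "cx", "cy" (the principal point, pixels), "R" (3x3) and "t" (3): a world point X has camera coordinates R X + t. Camera axes: x right, y down, z forward; pixel columns grow to the right and rows downward; lengths in m; the calibration is good to about 2 mm. A picture is of the moment at which its call begins: read the wrist's pose just before it. get_calibration takes no time and is no camera call; for the wrist camera it gives the pose at the moment of the call.
- workorder.sign_off(): hands the job in, once; it reports no verdict.
The state is a dict: "time": time; "qpos": joint angles; "dq": joint speeds; "joint_efforts": joint torques, N m; "eef_pos": TCP position; "tcp_rot": TCP orientation; "contact_force": force on the tool from outside, world axes, zero at the start; "wrist_torque": the same for the moment, N m; "opening": opening from 0.0 (shut) to 1.0 (fully open).
Only numpy, scipy, OpenCV 4.12 (cv2) and the standard library are available. Lean on these libraries where they do the work, as an engineer would, in place of code of your own. Each camera call takes 0.05 s, during which the arm holds its last target.

## Working session

There is one attempt and no reset: what is moved stays moved. The work goes in short steps, Python scripts to look and compute and a tool call to move; the robot and the scene stay as the last step left them, time stands still between calls to the robot, and variables do not carry over. Pictures are saved under pics/ and viewed, and the job is handed in when it is done.

Besides the shell and the picture viewer there is one more tool, called after ">>>" as a command line: name --pt "numbers of a row" for each row, then --argument value for the rest. jog_arm: Moves the arm, as the interface text tells. Its arguments: {"type":"object","properties":{"series":{"type":"array","items":{"type":"array","items":{"type":"number"}}},"grip":{"type":"number"},"grip_force":{"type":"number"}},"required":["series"]}

```bash
mkdir -p pics; ls; cat > h.py <<'E'
import numpy as np, cv2
from plant import monitor, vision, workorder, ctrl
def ray(cal,u,v):
    f=200/np.tan(np.radians(cal['vfov'])/2)
    R=np.array(cal['R']);t=np.array(cal['t'])
    d=R.T@np.array([(u-cal['cx'])/f,(v-cal['cy'])/f,1.]); return -R.T@t,d
def onz(cal,u,v,z):
    o,d=ray(cal,u,v); return o+d*(z-o[2])/d[2]
def proj(cal,X):
    f=200/np.tan(np.radians(cal['vfov'])/2)
    c=np.array(cal['R'])@np.array(X)+np.array(cal['t']); return cal['cx']+f*c[0]/c[2],cal['cy']+f*c[1]/c[2]
def save(n,im): cv2.imwrite('pics/'+n,cv2.cvtColor(im,cv2.COLOR_RGB2BGR))
E
python3 - <<'E'
from h import *
s=monitor.get_state(); print(s)
for n in ('scene','top'):
    im=vision.read_camera(n); save(n+'0.png',im); np.save(n+'0.npy',im); c=vision.get_calibration(n); print(n,c)
E
```

```text
pics
{'time': 0.0, 'qpos': array([-1.39502352e+00,  2.87173354e-01,  1.57817158e+00,  2.23456354e-05,
        1.27862519e+00, -1.49959309e-01]), 'dq': array([-0.00133671,  0.00114702, -0.0002186 , -0.00052574, -0.00179951,
        0.00147062]), 'joint_efforts': array([-5.65456285e-04, -4.05981731e+01, -2.92626411e+01, -8.85117583e-05,
        5.82960929e-03,  9.15790324e-07]), 'eef_pos': array([ 0.21594846, -0.63885479,  0.24094497]), 'tcp_rot': array([ 9.86766440e-01,  1.62143699e-01, -4.64765880e-06, -1.18877223e-03]), 'contact_force': array([ 0.64050446, -0.91387541,  0.04686941]), 'wrist_torque': array([0.01818768, 0.03249073, 0.00171074]), 'opening': 0.9988076185601402}
scene {'vfov': 46.71173917144244, 'cx': 317.47235796584, 'cy': 195.74531969409247, 'R': array([[-0.68634051,  0.72721108, -0.01003729],
       [ 0.55033045,  0.51027924, -0.66087177],
       [-0.47547145, -0.4591069 , -0.75043171]]), 't': array([ 0.36564747, -0.24732587,  1.55591433])}
top {'vfov': 54.1207256166074, 'cx': 317.4887185568134, 'cy': 202.71395760941172, 'R': array([[ 0.01128575, -0.99993103,  0.00325023],
       [-0.9832356 , -0.01168879, -0.18196464],
       [ 0.18199008, -0.00114214, -0.9832997 ]]), 't': array([0.00838489, 0.59128773, 1.04681361])}
```

View pics/top0.png

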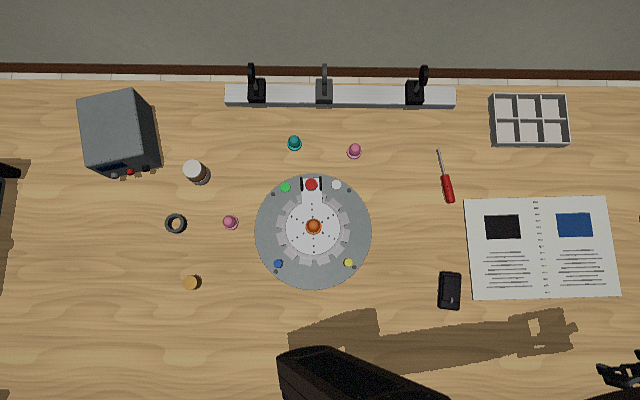

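View pics/scene0.png

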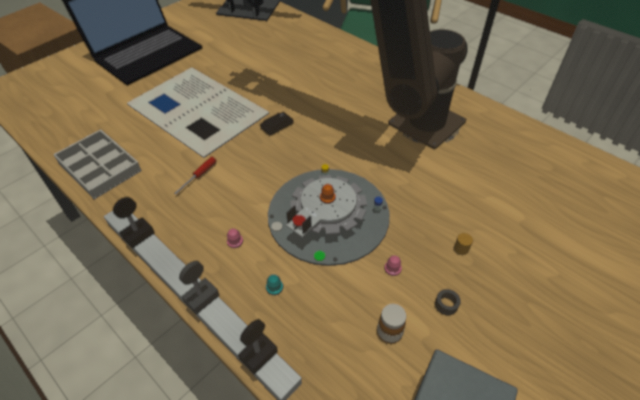

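The top view shows the stage at about (313,228), the red cap at (311,184) between black cheeks, the green disc at (285,187) on the left and the white disc at (336,185) on the right. Other red things are the screwdriver handle (447,190) and the knobs on the grey box (130,171). The look-alikes are pink at (355,150) and (230,222), and turquoise at (294,142). The cap on the arm is the one that fits the description. I'll measure it now.

```bash
cat > meas.py <<'E'
from h import *
def cen(im,cond,box):
    u0,v0,u1,v1=box; m=np.zeros(im.shape[:2],np.uint8); m[v0:v1,u0:u1]=cond[v0:v1,u0:u1]
    n,l,st,ce=cv2.connectedComponentsWithStats(m); 
    if n<2: return None
    i=1+np.argmax(st[1:,4]); return ce[i],st[i]
def run(im,c,boxes):
    h=cv2.cvtColor(im,cv2.COLOR_RGB2HSV).astype(int); H,S,V=h[...,0],h[...,1],h[...,2]
    red=((H<6)|(H>174))&(S>150)&(V>80); gr=(H>45)&(H<75)&(S>130); org=(H>7)&(H<18)&(S>180)&(V>100)
    wh=(S<30)&(V>200)
    out={}
    for n,cond,z in (('red',red,.092),('green',gr,.018),('white',wh,.018),('org',org,.1)):
        r=cen(im,cond,boxes[n])
        if r is None: print(n,None); continue
        p=onz(c,*r[0],z); out[n]=p; print(n,r[0].round(1),r[1],p.round(4))
    return out
E
python3 - <<'E'
from meas import *
im=np.load('top0.npy'); c=vision.get_calibration('top')
b=dict(red=(295,170,325,200),green=(270,175,300,200),white=(328,175,350,197),org=(295,210,330,245))
o=run(im,c,b)
# base plate ellipse
h=cv2.cvtColor(im,cv2.COLOR_RGB2HSV)
m=((h[...,1]<60)).astype(np.uint8); m[:165]=0;m[300:]=0;m[:,:240]=0;m[:,385:]=0
m=cv2.morphologyEx(m,cv2.MORPH_OPEN,np.ones((5,5)))
cs,_=cv2.findContours(m,cv2.RETR_EXTERNAL,cv2.CHAIN_APPROX_NONE); k=max(cs,key=cv2.contourArea)
P=np.array([onz(c,u,v,.012) for u,v in k[:,0,:]])[:,:2]
ctr,r=cv2.minEnclosingCircle(P.astype(np.float32)); print('plate',ctr,r,P.mean(0))
A=np.c_[2*P,np.ones(len(P))]; s=np.linalg.lstsq(A,(P**2).sum(1),rcond=None)[0]; print('fit',s[:2],np.sqrt(s[2]+s[:2]@s[:2]))
ax=s[:2]
for n,p in o.items():
    d=p[:2]-ax; print(n,np.hypot(*d).round(4),np.degrees(np.arctan2(d[1],d[0])).round(2))
# scene
im=np.load('scene0.npy'); c=vision.get_calibration('scene')
o2=run(im,c,dict(red=(285,205,315,235),green=(305,245,335,268),white=(268,215,290,235),org=(315,180,340,205)))
save('crop0.png',cv2.resize(np.load('top0.npy')[165:300,245:385],None,fx=4,fy=4,interpolation=cv2.INTER_CUBIC))
E
```

```text
red [310.6 183.9] [305 179  12  11 104] [0.6363 0.0347 0.092 ]
green [284.8 186.9] [280 183  10   9  73] [0.6437 0.1115 0.018 ]
white None
org [313.  226.7] [306 220  15  14 126] [0.5176 0.0265 0.1   ]
plate (0.5192000865936279, 0.02840925008058548) 0.16942909359931946 [0.52728518 0.03095524]
fit [0.51257645 0.0271099 ] 0.16334596760286632
red 0.124 3.52
green 0.1559 32.76
org 0.005 -6.39
red [298.2 219.9] [293 216  12  10  88] [0.6387 0.0343 0.092 ]
green [319.1 255.2] [314 251  11   9  80] [0.6443 0.1113 0.018 ]
white None
org [327.3 189.9] [323 185  10  10  77] [0.5191 0.0243 0.1   ]
```

View pics/crop0.png

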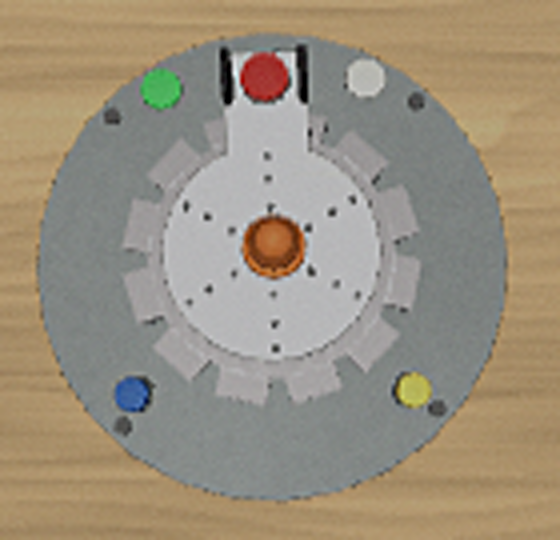

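Two-view check: the cap is at (0.637,0.0345), agreeing within 2.5 mm between cameras. Its radius of 118 mm and the green disc's 150 mm fit an axis at about (0.519,0.0275). Green is at +30° (anticlockwise), on the left. Next I plan the approach.

```bash
cat >> h.py <<'E'
from scipy.spatial.transform import Rotation as Ro
def head(s): 
    x=Ro.from_quat(s['tcp_rot']).as_matrix(); return np.arctan2(x[1,0],x[0,0]),x
def plan(target,heading,n):
    s=monitor.get_state(); p=np.array(s['eef_pos']); a,x=head(s)
    d=np.array(target)-p; sp=-(heading-a); sp=(sp+np.pi)%(2*np.pi)-np.pi
    print('t',round(s['time'],2),'pos',p.round(4),'head',np.degrees(a).round(2),'tilt',x[:,2].round(3),'F',s['contact_force'].round(2),'op',round(s['opening'],3))
    for i in range(n):
        h=a-sp*i/n; X=np.array([np.cos(h),np.sin(h),0]);Y=np.array([np.sin(h),-np.cos(h),0])
        q=d/n; print([round(float(v),4) for v in (q@X,q@Y,-q[2],sp/n)])
E
python3 - <<'E'
from h import *
from scipy.optimize import least_squares
for R,G in (((.6363,.0347),(.6437,.1115)),((.6387,.0343),(.6443,.1113))):
    f=lambda v:np.r_[np.array(R)-v[:2]-.118*np.array([np.cos(v[2]),np.sin(v[2])]),np.array(G)-v[:2]-.150*np.array([np.cos(v[2]+np.pi/6),np.sin(v[2]+np.pi/6)])]
    r=least_squares(f,[.519,.027,.06]); print(r.x,r.fun)
plan([.637,.0345,.22],np.radians(93.6),24)
E
```

```text
[0.51858031 0.02807129 0.06134653] [-5.83428852e-05 -6.05641810e-04  5.83429436e-05  6.05641832e-04]
[0.52116994 0.0249356  0.08480516] [-4.58676070e-05 -6.30620135e-04  4.58676128e-05  6.30620137e-04]
t 0.1 pos [ 0.216  -0.6389  0.2411] head 18.67 tilt [-0.     0.002 -1.   ] F [-0.39 -0.51 -0.24] op 1.0
[0.0256, -0.021, 0.0009, -0.0545]
[0.0267, -0.0195, 0.0009, -0.0545]
[0.0277, -0.0181, 0.0009, -0.0545]
[0.0287, -0.0165, 0.0009, -0.0545]
[0.0295, -0.0149, 0.0009, -0.0545]
[0.0303, -0.0133, 0.0009, -0.0545]
[0.031, -0.0116, 0.0009, -0.0545]
[0.0316, -0.0099, 0.0009, -0.0545]
[0.0321, -0.0082, 0.0009, -0.0545]
[0.0325, -0.0064, 0.0009, -0.0545]
[0.0328, -0.0047, 0.0009, -0.0545]
[0.033, -0.0029, 0.0009, -0.0545]
[0.0331, -0.0011, 0.0009, -0.0545]
[0.0331, 0.0007, 0.0009, -0.0545]
[0.033, 0.0025, 0.0009, -0.0545]
[0.0328, 0.0043, 0.0009, -0.0545]
[0.0325, 0.0061, 0.0009, -0.0545]
[0.0321, 0.0079, 0.0009, -0.0545]
[0.0317, 0.0096, 0.0009, -0.0545]
[0.0311, 0.0113, 0.0009, -0.0545]
[0.0304, 0.013, 0.0009, -0.0545]
[0.0297, 0.0146, 0.0009, -0.0545]
[0.0288, 0.0162, 0.0009, -0.0545]
[0.0279, 0.0178, 0.0009, -0.0545]
```

>>> jog_arm --pt "0.026 -0.021 0 -0.055" --pt "0.027 -0.0195 0 -0.055" --pt "0.028 -0.018 0 -0.055" --pt "0.029 -0.0165 0 -0.055" --pt "0.0295 -0.015 0 -0.055" --pt "0.03 -0.0135 0 -0.055" --pt "0.031 -0.0115 0 -0.055" --pt "0.032 -0.01 0 -0.055" --grip 0 --grip_force 40

```text
time: 0.77
eef_pos: [0.3553, -0.4066, 0.2347]
tcp_rot: [0.926, 0.378, -0.0, -0.005]
contact_force: [0.3, -0.4, 0.4]
opening: 0.002
```

>>> jog_arm --pt "0.032 -0.008 0 -0.055" --pt "0.0325 -0.0065 0 -0.055" --pt "0.033 -0.0045 0 -0.055" --pt "0.033 -0.003 0 -0.055" --pt "0.033 -0.001 0 -0.055" --pt "0.033 0.001 0 -0.055" --pt "0.033 0.0025 0 -0.055" --pt "0.033 0.0045 0 -0.055"

```text
time: 1.43
eef_pos: [0.4935, -0.1644, 0.2329]
tcp_rot: [0.815, 0.579, 0.001, -0.008]
contact_force: [0.0, -0.2, 0.6]
opening: 0.0
```

```bash
python3 - <<'E'
from h import *
plan([.637,.0345,.20],np.radians(94),16)
E
```

```text
t 1.43 pos [ 0.4935 -0.1644  0.2329] head 70.8 tilt [-0.008  0.014 -1.   ] F [ 0.05 -0.21  0.63] op 0.0
[0.0147, 0.0044, 0.0021, -0.0253]
[0.0146, 0.0048, 0.0021, -0.0253]
[0.0145, 0.0051, 0.0021, -0.0253]
[0.0143, 0.0055, 0.0021, -0.0253]
[0.0142, 0.0058, 0.0021, -0.0253]
[0.014, 0.0062, 0.0021, -0.0253]
[0.0139, 0.0066, 0.0021, -0.0253]
[0.0137, 0.0069, 0.0021, -0.0253]
[0.0135, 0.0072, 0.0021, -0.0253]
[0.0133, 0.0076, 0.0021, -0.0253]
[0.0131, 0.0079, 0.0021, -0.0253]
[0.0129, 0.0082, 0.0021, -0.0253]
[0.0127, 0.0086, 0.0021, -0.0253]
[0.0125, 0.0089, 0.0021, -0.0253]
[0.0123, 0.0092, 0.0021, -0.0253]
[0.012, 0.0095, 0.0021, -0.0253]
```

>>> jog_arm --pt "0.028 0.009 0.004 -0.05" --pt "0.028 0.0105 0.004 -0.05" --pt "0.028 0.012 0.004 -0.05" --pt "0.027 0.0135 0.004 -0.05" --pt "0.026 0.015 0.004 -0.05" --pt "0.025 0.0165 0.004 -0.05" --pt "0.014 0.01 0.002 -0.04" --pt "0.005 0.004 0.001 -0.03"

```text
time: 2.1
eef_pos: [0.6191, 0.0143, 0.2024]
tcp_rot: [0.685, 0.729, 0.001, -0.01]
contact_force: [-0.6, -0.0, -0.5]
opening: 0.002
```

```bash
python3 - <<'E'
from h import *
plan([.637,.0345,.16],np.radians(94),8)
im=vision.read_camera('wrist'); save('w1.png',im); np.save('w1.npy',im)
E
```

```text
t 2.1 pos [0.6191 0.0143 0.2024] head 93.55 tilt [-0.013  0.015 -1.   ] F [-0.64 -0.   -0.52] op 0.002
[0.0024, 0.0024, 0.0053, -0.001]
[0.0024, 0.0024, 0.0053, -0.001]
[0.0024, 0.0024, 0.0053, -0.001]
[0.0024, 0.0024, 0.0053, -0.001]
[0.0024, 0.0024, 0.0053, -0.001]
[0.0024, 0.0024, 0.0053, -0.001]
[0.0024, 0.0024, 0.0053, -0.001]
[0.0024, 0.0024, 0.0053, -0.001]
```

View pics/w1.png

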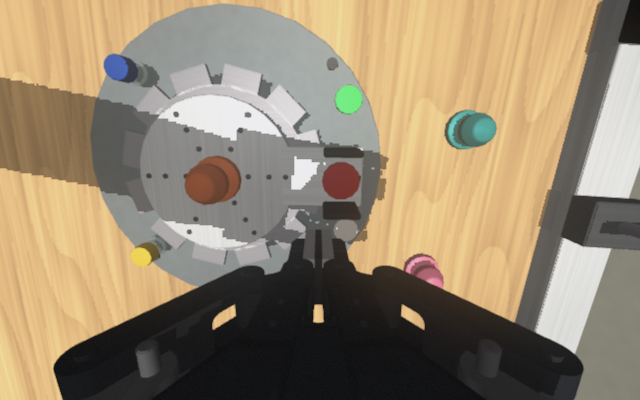

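The wrist view shows the red cap at about (340,180) between the cheeks, green at (348,99) and white at (346,230). The shut fingers' wide linkage lies along the arm, where the cap is open. I'll measure from this view.

```bash
python3 - <<'E'
from meas import *
c=vision.get_calibration('wrist'); im=np.load('w1.npy')
h=cv2.cvtColor(im,cv2.COLOR_RGB2HSV).astype(int); H,S,V=h[...,0],h[...,1],h[...,2]
def sh(n,cond,box,z):
    r=cen(im,cond,box); p=onz(c,*r[0],z); print(n,r[0].round(1),r[1],p.round(4)); return p[:2]
R=sh('red',((H<6)|(H>174))&(S>120)&(V>50),(310,150,375,210),.092)
G=sh('green',(H>45)&(H<75)&(S>110),(325,80,370,120),.018)
W=sh('white',(S<40)&(V>90)&(V<250),(333,220,360,242),.018)
k=(V<60)&(S<80)
a=sh('chL',k,(322,140,366,160),.114);b=sh('chR',k,(318,200,362,222),.114); print('mid',(a+b)/2, np.linalg.norm(a-b))
from scipy.optimize import least_squares
f=lambda v:np.r_[R-v[:2]-.118*np.array([np.cos(v[2]),np.sin(v[2])]),G-v[:2]-.150*np.array([np.cos(v[2]+np.pi/6),np.sin(v[2]+np.pi/6)])]
r=least_squares(f,[.519,.027,.06]); print(r.x,r.fun)
E
```

```text
red [340.8 180.5] [ 323  163   37   36 1031] [0.6369 0.0344 0.092 ]
green [348.3  99.2] [335  86  27  28 587] [0.6436 0.1103 0.018 ]
white [346.1 229.6] [333 220  27  22 501] [ 0.6545 -0.0384  0.018 ]
chL [333.9 149.3] [324 148  22   5  64] [0.6276 0.0627 0.114 ]
chR [339.5 210.3] [323 202  37  17 568] [0.6361 0.0133 0.114 ]
mid [0.6318452  0.03799953] 0.05003287649800069
[0.51916605 0.02638305 0.06885429] [-1.14104744e-05 -1.28566356e-04  1.14105841e-05  1.28566398e-04]
```

>>> jog_arm --pt "0.006 0.006 0.01 0" --pt "0.006 0.006 0.012 0" --pt "0.004 0.004 0.012 0" --pt "0.003 0.002 0.012 0" --pt "0.001 0.001 0.01 0" --pt "0.0 0.0 0.004 0" --pt "0.0 0.0 0 0" --pt "0.0 0.0 0 0"

```text
time: 2.82
eef_pos: [0.6338, 0.0345, 0.1323]
tcp_rot: [0.687, 0.727, -0.002, -0.013]
contact_force: [-0.1, 0.4, 0.8]
opening: 0.0
```

```bash
python3 - <<'E'
from h import *
print(ctrl.tcp_to_tips)
plan([.637,.0345,.11],np.radians(94),4)
E
```

```text
0.011
t 2.82 pos [0.6338 0.0345 0.1323] head 93.2 tilt [-0.021  0.015 -1.   ] F [-0.1   0.42  0.83] op 0.0
[-0.0001, 0.0008, 0.0056, -0.0035]
[-0.0001, 0.0008, 0.0056, -0.0035]
[-0.0001, 0.0008, 0.0056, -0.0035]
[-0.0001, 0.0008, 0.0056, -0.0035]
```

>>> jog_arm --pt "0 0.002 0.005 -0.01" --pt "0 0.001 0.005 0" --pt "0 0.001 0.005 0" --pt "0 0 0.005 0" --pt "0 0 0.002 0" --pt "0 0 0 0" --pt "0 0 0 0" --pt "0 0 0 0"

```text
time: 3.48
eef_pos: [0.6389, 0.034, 0.1102]
tcp_rot: [0.683, 0.73, -0.0, -0.011]
contact_force: [-1.1, 0.7, -0.6]
opening: 0.0
```

```bash
python3 - <<'E'
from h import *
plan([.637,.0345,.092],np.radians(94),4)
im=vision.read_camera('wrist'); save('w2.png',im)
im=vision.read_camera('scene'); save('s2.png',cv2.resize(im[160:290,220:420],None,fx=4,fy=4))
E
```

```text
t 3.48 pos [0.6389 0.034  0.1102] head 93.76 tilt [-0.017  0.014 -1.   ] F [-1.13  0.67 -0.56] op 0.0
[0.0001, -0.0005, 0.0045, -0.0011]
[0.0001, -0.0005, 0.0045, -0.0011]
[0.0001, -0.0005, 0.0045, -0.0011]
[0.0001, -0.0005, 0.0045, -0.0011]
```

View pics/w2.png

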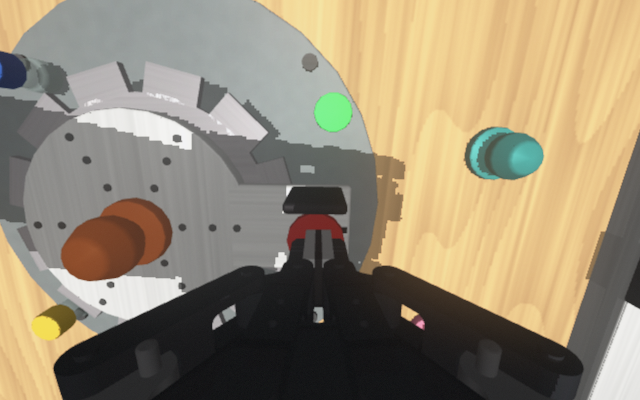

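View pics/s2.png

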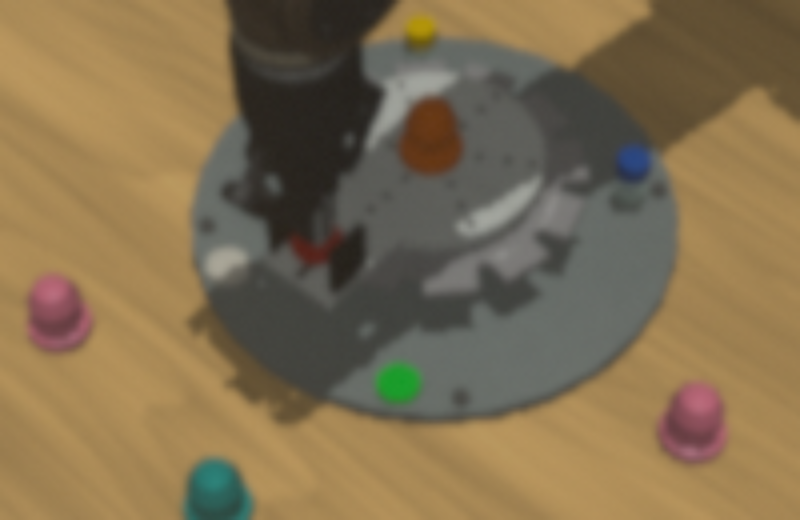

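The fingertips are between the cheeks over the red cap, which sits at about (318,235) in the wrist view. Now I press.

>>> jog_arm --pt "0 -0.001 0.004 0" --pt "0 0 0.004 0" --pt "0 0 0.004 0" --pt "0 0 0.003 0" --pt "0 0 0.001 0" --pt "0 0 0 0" --pt "0 0 0 0" --pt "0 0 0 0"

```text
time: 4.25
eef_pos: [0.639, 0.034, 0.0986]
tcp_rot: [0.683, 0.73, -0.0, -0.01]
contact_force: [-2.4, 0.4, 5.6]
opening: 0.001
```

>>> jog_arm --pt "0 0 0.003 0" --pt "0 0 0.003 0" --pt "0 0 0.003 0" --pt "0 0 0.002 0" --pt "0 0 0.001 0" --pt "0 0 0.001 0" --pt "0 0 0.001 0" --pt "0 0 0.001 0"

```text
time: 4.92
eef_pos: [0.6393, 0.0341, 0.0928]
tcp_rot: [0.683, 0.731, -0.002, -0.011]
contact_force: [-3.6, 0.4, 7.4]
opening: 0.001
```

>>> jog_arm --pt "0 0 0.0025 0" --pt "0 0 0.0015 0" --pt "0.002 0 0.0015 0" --pt "0.003 0 0.0015 0" --pt "0.003 0 0.0015 0" --pt "0.003 0 0.0015 0" --pt "0.003 0 0.0015 0" --pt "0.002 0 0.0015 0"

```text
time: 5.58
eef_pos: [0.6401, 0.0479, 0.0919]
tcp_rot: [0.682, 0.731, -0.004, -0.009]
contact_force: [-3.9, -1.5, 6.9]
opening: 0.004
```

```bash
python3 - <<'E'
from h import *
plan([.6348,.0517,.0905],np.radians(102),4)
im=vision.read_camera('wrist'); save('w3.png',im)
E
```

```text
t 5.58 pos [0.6401 0.0479 0.0919] head 94.0 tilt [-0.018  0.006 -1.   ] F [-3.9  -1.5   6.87] op 0.004
[0.0011, -0.0013, 0.0004, -0.0349]
[0.0011, -0.0012, 0.0004, -0.0349]
[0.0011, -0.0012, 0.0004, -0.0349]
[0.0012, -0.0011, 0.0004, -0.0349]
```

View pics/w3.png

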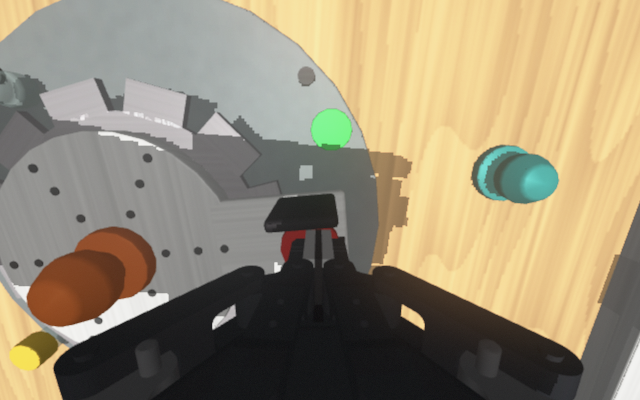

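```bash
python3 - <<'E'
from h import *
a=np.radians(21); plan([.519+.119*np.cos(a),.0268+.119*np.sin(a),.0905],np.radians(106),7)
E
```

```text
t 5.63 pos [0.6401 0.0482 0.0919] head 94.01 tilt [-0.018  0.006 -1.   ] F [-3.13 -0.7   7.68] op -0.0
[0.0031, -0.0012, 0.0002, -0.0299]
[0.0032, -0.0011, 0.0002, -0.0299]
[0.0032, -0.001, 0.0002, -0.0299]
[0.0032, -0.0009, 0.0002, -0.0299]
[0.0033, -0.0008, 0.0002, -0.0299]
[0.0033, -0.0007, 0.0002, -0.0299]
[0.0033, -0.0006, 0.0002, -0.0299]
```

>>> jog_arm --pt "0.003 -0.001 0.0015 -0.03" --pt "0.003 -0.001 0.0015 -0.03" --pt "0.003 -0.001 0.0015 -0.03" --pt "0.003 -0.001 0.0015 -0.03" --pt "0.003 -0.001 0.0015 -0.03" --pt "0.003 -0.001 0.0015 -0.03" --pt "0.003 -0.001 0.0015 -0.03" --pt "0 0 0.001 0"

```text
time: 6.3
eef_pos: [0.6359, 0.0656, 0.0941]
tcp_rot: [0.597, 0.802, -0.002, -0.002]
contact_force: [-4.3, -1.0, 5.8]
opening: 0.001
```

```bash
cat > look.py <<'E'
import sys
from meas import *
n=sys.argv[1]
s=monitor.get_state(); p=s['eef_pos']; d=p[:2]-np.array([.519,.0268]); print('tool polar',np.hypot(*d).round(4),np.degrees(np.arctan2(d[1],d[0])).round(2))
plan([p[0],p[1],.108],head(s)[0],1)
for cam,z in (('wrist',1),('top',4)):
    im=vision.read_camera(cam)
    if cam=='top': im=cv2.resize(im[165:300,245:385],None,fx=4,fy=4)
    save(f'{cam}{n}.png',im)
E
python3 look.py 4
```

```text
tool polar 0.1232 18.38
t 6.3 pos [0.6359 0.0656 0.0941] head 106.71 tilt [-0.005 -0.001 -1.   ] F [-4.3  -0.97  5.82] op 0.001
[0.0, 0.0, -0.0139, 0.0]
```

View pics/wrist4.png

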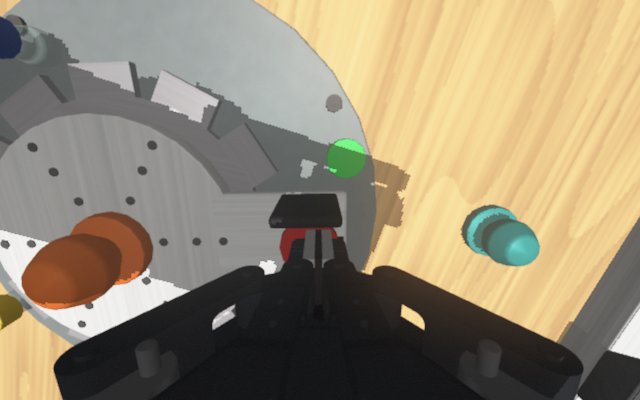

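View pics/top4.png

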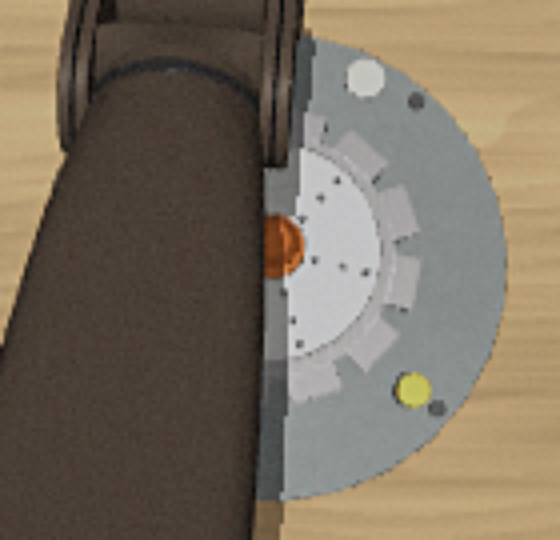

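The arm now points about 12–13° past its start and the pin is clear of the slot. I lift so the plunger rides on the ring, then push only the cheek.

>>> jog_arm --pt "0 0 -0.003 0" --pt "0 0 -0.003 0" --pt "0 -0.001 -0.003 0" --pt "0 -0.001 -0.003 0" --pt "0 -0.001 -0.002 0" --pt "0 0 -0.001 0" --pt "0 0 0 0" --pt "0 0 0 0"

```text
time: 7.07
eef_pos: [0.6322, 0.0646, 0.1085]
tcp_rot: [0.597, 0.802, -0.002, -0.002]
contact_force: [-0.2, -0.3, 0.6]
opening: 0.0
```

```bash
python3 - <<'E'
from h import *
s=monitor.get_state(); p=s['eef_pos']; d=p[:2]-np.array([.519,.0268]); print('tool polar',np.hypot(*d).round(4),np.degrees(np.arctan2(d[1],d[0])).round(2))
a=np.radians(27); plan([.519+.119*np.cos(a),.0268+.119*np.sin(a),.109],np.radians(115),8)
im=vision.read_camera('wrist'); save('w5.png',im)
E
```

```text
tool polar 0.1194 18.46
t 7.07 pos [0.6322 0.0646 0.1085] head 106.64 tilt [-0.005 -0.    -1.   ] F [-0.15 -0.3   0.64] op 0.0
[0.0022, -0.0003, -0.0001, -0.0182]
[0.0022, -0.0002, -0.0001, -0.0182]
[0.0022, -0.0002, -0.0001, -0.0182]
[0.0022, -0.0002, -0.0001, -0.0182]
[0.0022, -0.0001, -0.0001, -0.0182]
[0.0022, -0.0001, -0.0001, -0.0182]
[0.0022, -0.0, -0.0001, -0.0182]
[0.0022, 0.0, -0.0001, -0.0182]
```

View pics/w5.png

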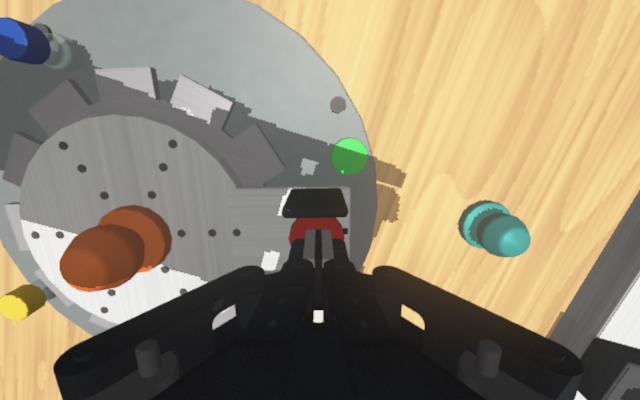

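```bash
python3 - <<'E'
from h import *
c=vision.get_calibration('wrist')
a=onz(c,182,233,.072);b=onz(c,237,232.5,.072);d=b-a;print(a,b,np.degrees(np.arctan2(d[1],d[0])))
for p in (a,b): e=p[:2]-[.519,.0268]; print(np.hypot(*e),np.degrees(np.arctan2(e[1],e[0])))
for z,uv in ((.114,(315,190)),(.114,(315,216)),(.072,(240,188))): print(z,onz(c,*uv,z))
E
```

```text
[0.54874347 0.03627309 0.072     ] [0.58290732 0.04695702 0.072     ] 17.365831490564794
0.031215592650285593 17.666321955869115
0.06701083200275768 17.505808178076496
0.114 [0.62108319 0.09834052 0.114     ]
0.114 [0.62470801 0.08612627 0.114     ]
0.072 [0.578334   0.07645692 0.072     ]
```

>>> jog_arm --pt "0.0025 0 0 -0.02" --pt "0.003 0 0 -0.025" --pt "0.003 0 0 -0.025" --pt "0.003 0 0 -0.025" --pt "0.003 0 0 -0.025" --pt "0.003 0 0 -0.025" --pt "0.003 0 0 -0.025" --pt "0.002 0 0 -0.02"

```text
time: 7.78
eef_pos: [0.6243, 0.0843, 0.1081]
tcp_rot: [0.51, 0.86, -0.004, 0.0]
contact_force: [1.5, -2.3, -0.6]
opening: -0.001
```

```bash
cat > ang.py <<'E'
import sys
from h import *
s=monitor.get_state(); p=s['eef_pos']; d=p[:2]-np.array([.519,.0268]); print('tool polar',np.hypot(*d).round(4),np.degrees(np.arctan2(d[1],d[0])).round(2))
a=np.radians(float(sys.argv[2])); plan([.519+.119*np.cos(a),.0268+.119*np.sin(a),.109],np.radians(90+float(sys.argv[3])),8)
im=vision.read_camera('wrist'); save(f'w{sys.argv[1]}.png',im)
E
python3 ang.py 6 35 31
```

```text
tool polar 0.1199 28.64
t 7.78 pos [0.6243 0.0843 0.1081] head 118.68 tilt [-0.003 -0.007 -1.   ] F [ 1.51 -2.28 -0.61] op -0.001
[0.0016, -0.0002, -0.0001, -0.0051]
[0.0016, -0.0002, -0.0001, -0.0051]
[0.0017, -0.0002, -0.0001, -0.0051]
[0.0017, -0.0002, -0.0001, -0.0051]
[0.0017, -0.0002, -0.0001, -0.0051]
[0.0017, -0.0002, -0.0001, -0.0051]
[0.0017, -0.0002, -0.0001, -0.0051]
[0.0017, -0.0002, -0.0001, -0.0051]
```

View pics/w6.png

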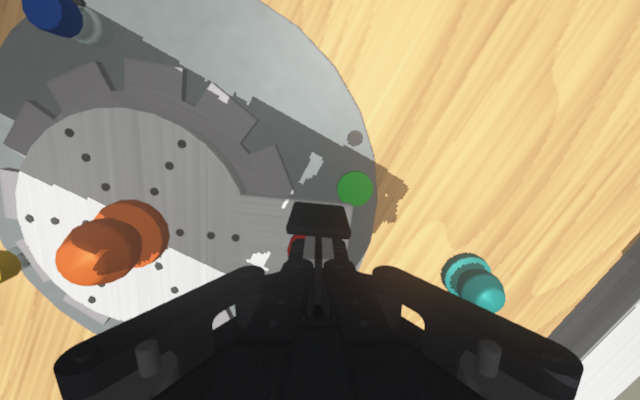

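The fingertip is pressing the cheek and the stage is at roughly 23°. I keep on slowly.

>>> jog_arm --pt "0.002 0 0 -0.01" --pt "0.002 0 0 -0.015" --pt "0.002 0 0 -0.015" --pt "0.002 0 0 -0.015" --pt "0.002 0 0 -0.015" --pt "0.002 0 0 -0.015" --pt "0.002 0 0 -0.015" --pt "0.002 0 0 -0.01"

```text
time: 8.5
eef_pos: [0.6142, 0.1, 0.1079]
tcp_rot: [0.457, 0.89, -0.003, -0.001]
contact_force: [-0.1, -0.7, -0.3]
opening: -0.001
```

```bash
python3 ang.py 7 40 34
```

```text
tool polar 0.1201 37.57
t 8.5 pos [0.6142 0.1    0.1079] head 125.65 tilt [-0.005 -0.005 -1.   ] F [-0.05 -0.69 -0.28] op -0.001
[0.0006, -0.0002, -0.0001, 0.0036]
[0.0006, -0.0002, -0.0001, 0.0036]
[0.0006, -0.0002, -0.0001, 0.0036]
[0.0006, -0.0002, -0.0001, 0.0036]
[0.0006, -0.0002, -0.0001, 0.0036]
[0.0006, -0.0002, -0.0001, 0.0036]
[0.0006, -0.0002, -0.0001, 0.0036]
[0.0006, -0.0002, -0.0001, 0.0036]
```

View pics/w7.png

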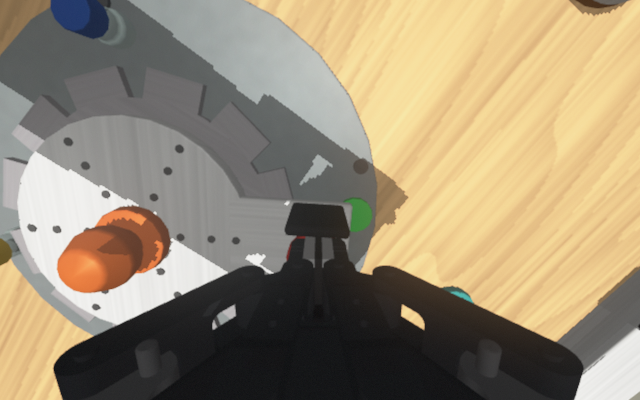

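```bash
cat > holes.py <<'E'
import sys
from h import *
c=vision.get_calibration('wrist'); v=[float(x) for x in sys.argv[1:]]
a=onz(c,v[0],v[1],.072);b=onz(c,v[2],v[3],.072);d=b-a;print(a,b,np.degrees(np.arctan2(d[1],d[0])))
for p in (a,b): e=p[:2]-[.519,.0268]; print(np.hypot(*e),np.degrees(np.arctan2(e[1],e[0])))
E
python3 holes.py 181 237 236 240.5
```

```text
[0.54518117 0.0438534  0.072     ] [0.57547251 0.06274526 0.072     ] 31.950629994809297
0.031245352800584696 33.07867199268725
0.0669418091319388 32.47712143087852
```

>>> jog_arm --pt "0.001 0 0 0" --pt "0.001 0 0 0" --pt "0.001 0 0 0" --pt "0.001 0 0 0" --pt "0.001 0 0 0" --pt "0.001 0 0 0" --pt "0.001 0 0 0" --pt "0.001 0 0 0"

```text
time: 9.22
eef_pos: [0.6104, 0.1058, 0.1078]
tcp_rot: [0.456, 0.89, -0.004, 0.002]
contact_force: [2.4, -4.8, -1.4]
opening: 0.001
```

```bash
python3 ang.py 8 40 34 | head -2
```

```text
tool polar 0.1208 40.83
t 9.22 pos [0.6104 0.1058 0.1078] head 125.76 tilt [-0.001 -0.009 -1.   ] F [ 2.42 -4.83 -1.39] op 0.001
```

View pics/w8.png

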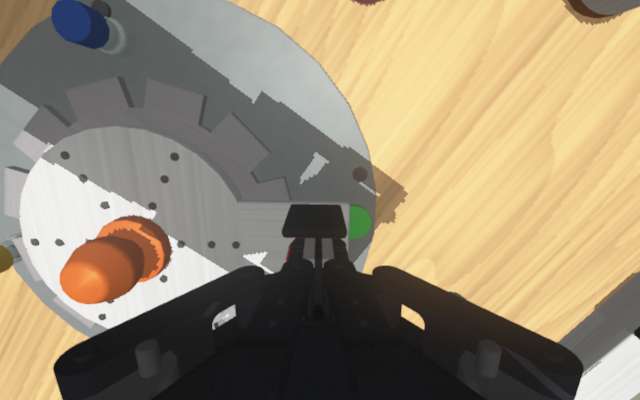

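The force has risen to 5.4 N against the 2.7 N of free pushing, so it looks locked. I back off to mid-gap, rise, and check.

>>> jog_arm --pt "-0.003 0 0 0" --pt "-0.003 0 0 0" --pt "-0.003 0 -0.002 0" --pt "-0.002 0 -0.008 0" --pt "0 0 -0.012 0" --pt "0 0 -0.02 0" --pt "0 0 -0.02 0" --pt "0 0 -0.02 0"

```text
time: 9.93
eef_pos: [0.6131, 0.0993, 0.1898]
tcp_rot: [0.457, 0.89, -0.004, -0.007]
contact_force: [0.4, 0.9, -0.6]
opening: 0.003
```

>>> jog_arm --pt "-0.02 0 -0.015 0" --pt "-0.02 0 0 0" --pt "-0.02 0 0 0" --pt "-0.01 0 0 0" --pt "0 0 0 0" --pt "0 0 0 0" --pt "0 0 0 0" --pt "0 0 0 0"

```text
time: 10.6
eef_pos: [0.6585, 0.0443, 0.2221]
tcp_rot: [0.455, 0.89, 0.001, 0.0]
contact_force: [-0.4, -0.2, 0.7]
opening: 0.001
```

```bash
python3 ang.py 9 40 34 | head -2; python3 - <<'E'
from h import *
im=vision.read_camera('scene'); np.save('s9.npy',im); save('s9.png',cv2.resize(im[160:290,220:420],None,fx=4,fy=4,interpolation=cv2.INTER_CUBIC))
E
```

```text
tool polar 0.1406 7.15
t 10.6 pos [0.6585 0.0443 0.2221] head 125.81 tilt [ 0.001  0.002 -1.   ] F [-0.43 -0.21  0.71] op 0.001
```

View pics/w9.png

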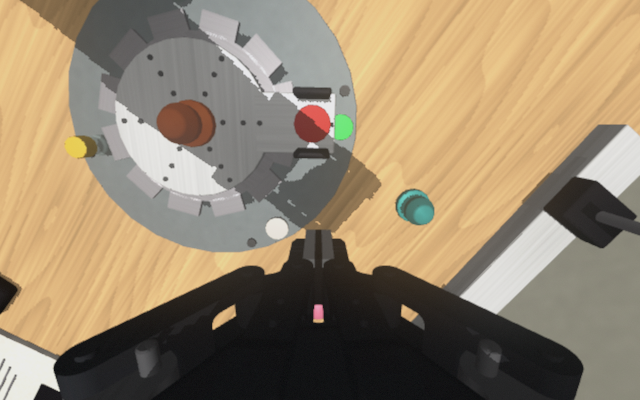

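View pics/s9.png

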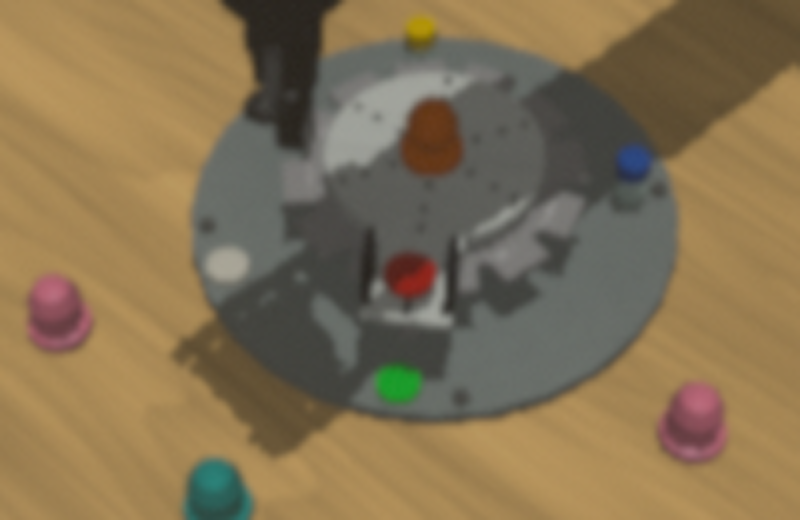

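The arm points at the green disc: red cap at (312,124), green at (343,126), white at (277,229) in the wrist view. Next I check the plunger height by triangulation and the angle.

```bash
python3 - <<'E'
from meas import *
cw=vision.get_calibration('wrist'); cs=vision.get_calibration('scene')
iw=vision.read_camera('wrist'); np.save('w10.npy',iw); isc=np.load('s9.npy')
def red(im,box):
    h=cv2.cvtColor(im,cv2.COLOR_RGB2HSV).astype(int);H,S,V=h[...,0],h[...,1],h[...,2]
    return cen(im,((H<6)|(H>174))&(S>120)&(V>50),box)
def gr(im,box):
    h=cv2.cvtColor(im,cv2.COLOR_RGB2HSV).astype(int);H,S,V=h[...,0],h[...,1],h[...,2]
    return cen(im,(H>45)&(H<75)&(S>110),box)
def org(im,box):
    h=cv2.cvtColor(im,cv2.COLOR_RGB2HSV).astype(int);H,S,V=h[...,0],h[...,1],h[...,2]
    return cen(im,(H>3)&(H<20)&(S>150)&(V>50),box)
def tri(a,b):
    (o1,d1),(o2,d2)=ray(cw,*a),ray(cs,*b)
    t=np.linalg.lstsq(np.c_[d1,-d2],o2-o1,rcond=None)[0]; p,q=o1+t[0]*d1,o2+t[1]*d2; return (p+q)/2,np.linalg.norm(p-q)
rw,rs=red(iw,(285,100,332,150)),red(isc,(310,215,340,245))
gw,gs=gr(iw,(330,110,360,142)),gr(isc,(310,245,335,265))
print('red',rw,rs,tri(rw[0],rs[0])); print('green',gw,gs,tri(gw[0],gs[0]))
d=np.linalg.norm(cw['R']@tri(rw[0],rs[0])[0]+cw['t']); f=200/np.tan(np.radians(cw['vfov'])/2)
print('cam',(-cw['R'].T@cw['t']).round(4),'f',f)
ax=np.array([.519,.0268])
for z in (.092,.084,.079):
    p=onz(cw,*rw[0],z); e=p[:2]-ax; print(z,p.round(4),onz(cs,*rs[0],z).round(4),'r',np.hypot(*e).round(4),np.degrees(np.arctan2(e[1],e[0])).round(2), 'diam', (2*np.sqrt(rw[1][4]/np.pi)/f*((cw['R']@p+cw['t'])[2])).round(4))
g=onz(cw,*gw[0],.018); e=g[:2]-ax; print('green',g.round(4),np.degrees(np.arctan2(e[1],e[0])).round(2))
E
python3 holes.py 223 122.5 260 122.5
```

```text
red (array([312.06588004, 123.51720747]), array([ 295,  106,   36,   36, 1017], dtype=int32)) (array([322.26732673, 228.59405941]), array([317, 224,  12,  11, 101], dtype=int32)) (array([0.61569935, 0.09511249, 0.08812346]), np.float64(0.001180696696122746))
green (array([342.67473118, 127.02419355]), array([335, 115,  18,  25, 372], dtype=int32)) (array([318.96703297, 255.31868132]), array([314, 251,  11,  10,  91], dtype=int32)) (array([0.64597234, 0.11195037, 0.0200081 ]), np.float64(0.0006291236923321571))
cam [0.6203 0.0972 0.353 ] f 277.22865554466716
0.092 [0.6162 0.0947 0.092 ] [0.6174 0.0976 0.092 ] r 0.1186 34.95 diam 0.0327
0.084 [0.616  0.0946 0.084 ] [0.613  0.0934 0.084 ] r 0.1184 34.96 diam 0.0337
0.079 [0.616  0.0946 0.079 ] [0.6102 0.0908 0.079 ] r 0.1183 34.96 diam 0.0343
green [0.6463 0.1118 0.018 ] 33.72
[0.5448772  0.04420638 0.072     ] [0.57415495 0.0653834  0.072     ] 35.87876406757218
0.031186717516797396 33.92686854023182
0.06731082840004772 34.97454154509094
```

The height estimate of 88 mm ± a few mm doesn't settle it. I'll retreat sideways so the top and scene cameras can be compared with the start pictures.

>>> jog_arm --pt "-0.014 -0.037 -0.002 0.03" --pt "-0.014 -0.037 -0.002 0.03" --pt "-0.014 -0.037 -0.002 0.03" --pt "-0.014 -0.037 -0.002 0.03" --pt "-0.014 -0.037 0 0.03" --pt "-0.014 -0.037 0 0.03" --pt "-0.014 -0.037 0 0.03" --pt "-0.014 -0.037 0 0.03"

```text
time: 11.42
eef_pos: [0.4526, -0.1988, 0.2261]
tcp_rot: [0.556, 0.832, 0.002, -0.001]
contact_force: [0.3, -0.3, -0.2]
opening: 0.003
```

```bash
cat > chk.py <<'E'
import sys
from meas import *
def tri(c1,c2,a,b):
    (o1,d1),(o2,d2)=ray(c1,*a),ray(c2,*b)
    t=np.linalg.lstsq(np.c_[d1,-d2],o2-o1,rcond=None)[0]; p,q=o1+t[0]*d1,o2+t[1]*d2; return ((p+q)/2).round(4),np.linalg.norm(p-q).round(4)
ct,cs=vision.get_calibration('top'),vision.get_calibration('scene')
def go(t,s,bt,bs):
    def c(im,k,box):
        h=cv2.cvtColor(im,cv2.COLOR_RGB2HSV).astype(int);H,S,V=h[...,0],h[...,1],h[...,2]
        return cen(im,{'red':((H<6)|(H>174))&(S>150)&(V>60),'green':(H>45)&(H<75)&(S>130),'org':(H>5)&(H<18)&(S>150)&(V>60)}[k],box)
    for k in bt:
        a,b=c(t,k,bt[k]),c(s,k,bs[k])
        if a is None or b is None: print(k,a,b); continue
        print(k,a[0].round(1),a[1][4],b[0].round(1),b[1][4],tri(ct,cs,a[0],b[0]))
go(np.load('top0.npy'),np.load('scene0.npy'),dict(red=(295,170,325,200),green=(270,175,300,200),org=(295,210,330,245)),dict(red=(285,205,315,235),green=(305,245,335,268),org=(315,180,340,205)))
n=sys.argv[1]
t=vision.read_camera('top');s=vision.read_camera('scene')
save(f't{n}.png',t);save(f's{n}.png',s);save(f'tc{n}.png',cv2.resize(t[165:300,245:385],None,fx=4,fy=4,interpolation=cv2.INTER_CUBIC))
go(t,s,dict(red=(275,170,325,210),green=(270,175,300,200),org=(295,210,330,245)),dict(red=(310,215,340,245),green=(305,245,335,268),org=(315,180,340,205)))
E
python3 chk.py 11
```

```text
red [310.6 183.9] 104 [298.1 219.9] 89 (array([0.6373, 0.034 , 0.0904]), np.float64(0.002))
green [284.8 186.9] 73 [319.1 255.2] 80 (array([0.6439, 0.1113, 0.0176]), np.float64(0.0005))
org [313.  226.5] 182 [327.2 194. ] 188 (array([0.5202, 0.026 , 0.0861]), np.float64(0.0014))
red [288.2 191. ] 105 [321.9 228.6] 84 (array([0.6164, 0.0956, 0.0892]), np.float64(0.0003))
green [283.4 184.7] 27 [319.1 255.2] 81 (array([0.6484, 0.115 , 0.0263]), np.float64(0.0004))
org [312.5 226.1] 187 [327.5 194.2] 190 (array([0.521 , 0.0276, 0.087 ]), np.float64(0.001))
```

View pics/t11.png

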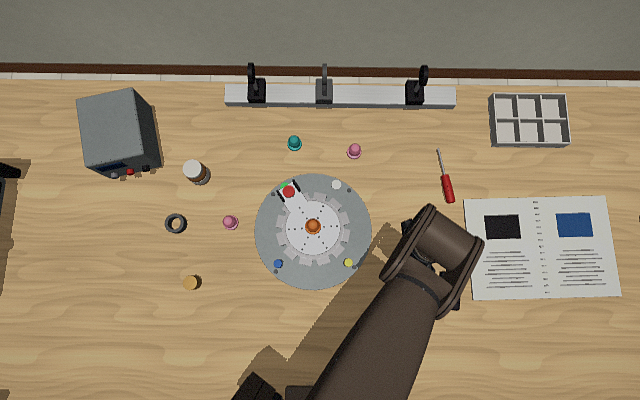

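View pics/tc11.png

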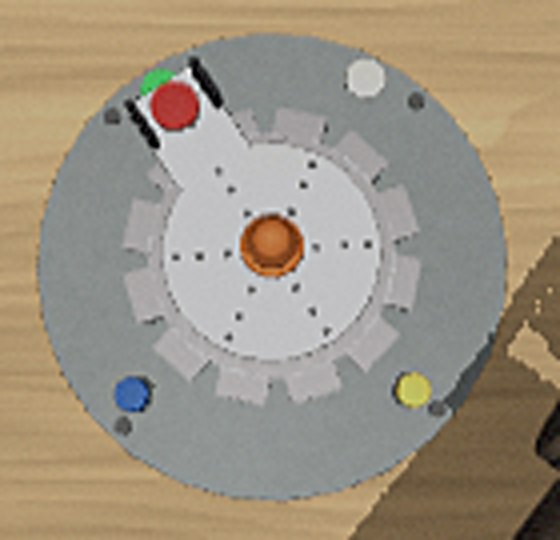

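```bash
python3 - <<'E'
from meas import *
c=vision.get_calibration('wrist'); print((-c['R'].T@c['t']).round(3))
for z in (.092,.084): print(z,proj(c,[.6162,.0947,z]))
im=vision.read_camera('wrist'); save('w12.png',im); np.save('w12.npy',im)
h=cv2.cvtColor(im,cv2.COLOR_RGB2HSV).astype(int);H,S,V=h[...,0],h[...,1],h[...,2]
print(cen(im,(((H<6)|(H>174))&(S>120)&(V>50)),(0,0,640,250)))
E
```

```text
[ 0.427 -0.141  0.357]
0.092 (np.float64(652.5293624673768), np.float64(-66.5975214564123))
0.084 (np.float64(641.1208129725638), np.float64(-60.069904822641064))
None
```

View pics/w12.png

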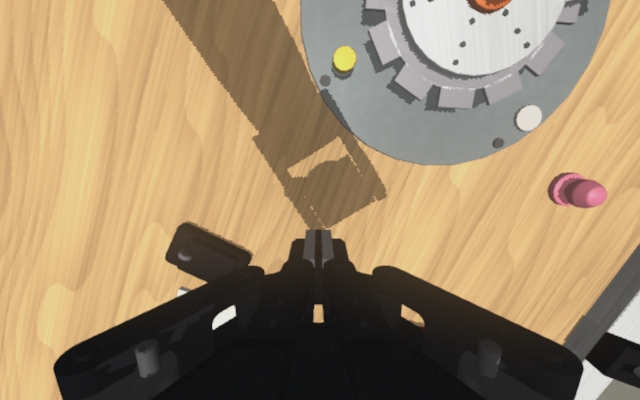

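>>> jog_arm --pt "0.004 0.02 0 0" --pt "0.004 0.025 0 0" --pt "0.004 0.025 0 0" --pt "0.004 0.025 0 0" --pt "0.004 0.025 0 0" --pt "0.003 0.02 0 0" --pt "0 0 0 0" --pt "0 0 0 0"

```text
time: 12.23
eef_pos: [0.5813, -0.1133, 0.2255]
tcp_rot: [0.554, 0.833, 0.003, -0.002]
contact_force: [-0.9, -0.1, 0.2]
opening: 0.004
```

```bash
python3 - <<'E'
from meas import *
c=vision.get_calibration('wrist'); o=-c['R'].T@c['t']; print(o.round(3), monitor.get_state()['eef_pos'])
for z in (.092,.084): print(z,proj(c,[.6162,.0947,z]))
im=vision.read_camera('wrist'); save('w13.png',im); np.save('w13.npy',im)
h=cv2.cvtColor(im,cv2.COLOR_RGB2HSV).astype(int);H,S,V=h[...,0],h[...,1],h[...,2]
r=cen(im,(((H<6)|(H>174))&(S>120)&(V>50)),(0,0,640,250)); print(r)
o2=np.array([.6203,.0972,.353]); d2=np.array([.6162,.0947,.092])-o2
o1,d1=ray(c,*r[0]); t=np.linalg.lstsq(np.c_[d1,-d2],o2-o1,rcond=None)[0]; print(o1+t[0]*d1,o2+t[1]*d2)
E
```

```text
[ 0.556 -0.054  0.357] [ 0.58130364 -0.11326236  0.22547747]
0.092 (np.float64(453.90279010114534), np.float64(-17.231099125977153))
0.084 (np.float64(449.4033482822389), np.float64(-12.539687038491905))
(array([450.4248366 ,   2.66013072]), array([437,   0,  28,   8, 153], dtype=int32))
[0.62495542 0.09002673 0.07445058] [0.61592587 0.09453285 0.07454926]
```

View pics/w13.png

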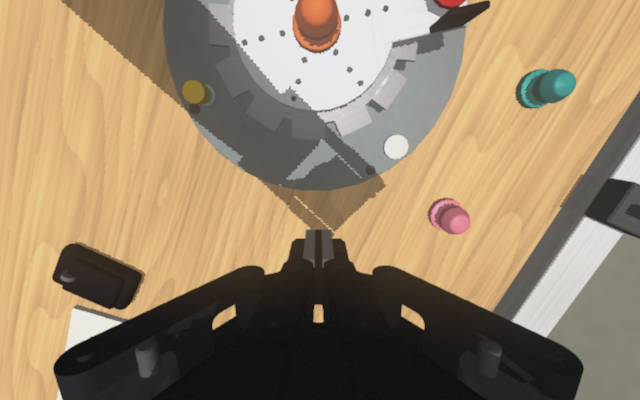

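The cap is cut off at the top edge, so I shift closer by 50 mm.

>>> jog_arm --pt "0.01 0 0 0" --pt "0.012 0 0 0" --pt "0.012 0 0 0" --pt "0.012 0 0 0" --pt "0.005 0 0 0" --pt "0 0 0 0" --pt "0 0 0 0" --pt "0 0 0 0"

```text
time: 12.95
eef_pos: [0.5556, -0.0608, 0.2259]
tcp_rot: [0.554, 0.832, 0.003, -0.002]
contact_force: [0.3, -0.1, -0.6]
opening: 0.0
```

```bash
python3 - <<'E'
from meas import *
c=vision.get_calibration('wrist'); o=-c['R'].T@c['t']; print(o.round(3), monitor.get_state()['eef_pos'])
for z in (.092,.084): print(z,proj(c,[.6162,.0947,z]))
im=vision.read_camera('wrist'); save('w14.png',im); np.save('w14.npy',im)
h=cv2.cvtColor(im,cv2.COLOR_RGB2HSV).astype(int);H,S,V=h[...,0],h[...,1],h[...,2]
for vth in (50,100,150):
  r=cen(im,(((H<6)|(H>174))&(S>120)&(V>vth)),(0,0,640,250)); print(vth,r)
save('w14c.png',cv2.resize(im[0:110,360:520],None,fx=5,fy=5,interpolation=cv2.INTER_NEAREST))
E
```

```text
[ 0.531 -0.002  0.357] [ 0.55557255 -0.06080305  0.22588128]
0.092 (np.float64(449.2893380585928), np.float64(60.41724242958455))
0.084 (np.float64(445.2087217449028), np.float64(62.44065811987642))
50 (array([448.16736402,  60.68953975]), array([ 430,   41,   38,   41, 1195], dtype=int32))
100 (array([448.16736402,  60.68953975]), array([ 430,   41,   38,   41, 1195], dtype=int32))
150 (array([448.28994083,  60.60862215]), array([ 430,   41,   38,   41, 1183], dtype=int32))
```

View pics/w14c.png

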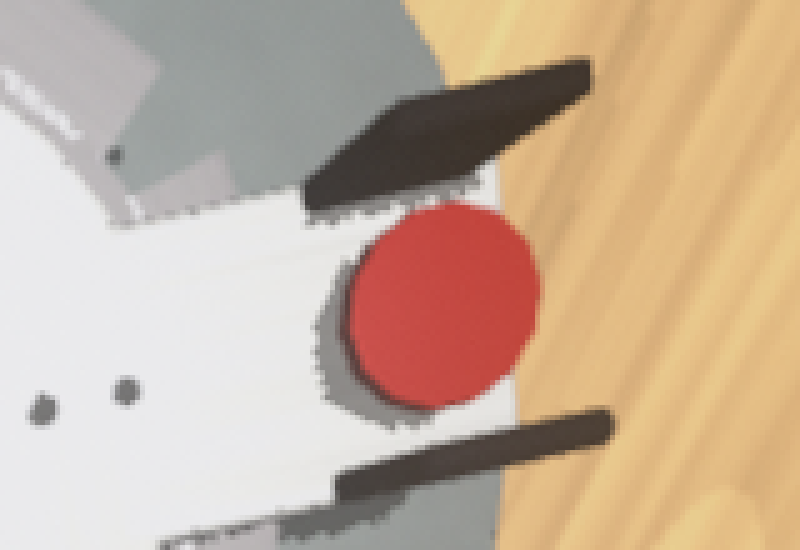

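The oblique view puts the cap top at about 90.5 mm (up: 92; riding the ring: 84), so the plunger is up. I move clear and take a last look.

>>> jog_arm --pt "-0.02 -0.02 -0.004 0" --pt "-0.02 -0.03 -0.004 0" --pt "-0.02 -0.03 -0.004 0" --pt "-0.02 -0.03 -0.004 0" --pt "-0.015 -0.02 0 0" --pt "-0.005 -0.005 0 0" --pt "0 0 0 0" --pt "0 0 0 0"

```text
time: 13.67
eef_pos: [0.4679, -0.2137, 0.242]
tcp_rot: [0.555, 0.832, 0.003, -0.0]
contact_force: [-1.1, 0.2, 0.2]
opening: -0.002
```

```bash
python3 chk.py 15; python3 - <<'E'
from h import *
a=cv2.imread('pics/t15.png').astype(int);b=cv2.imread('pics/top0.png').astype(int)
d=(abs(a-b).max(2)>60).astype(np.uint8); d[:, :]=cv2.morphologyEx(d,cv2.MORPH_OPEN,np.ones((3,3)))
n,l,s,c=cv2.connectedComponentsWithStats(d); print(s[1:][s[1:,4]>15])
s=monitor.get_state(); print(s['time'],s['eef_pos'],s['contact_force'])
E
```

```text
red [310.6 183.9] 104 [298.1 219.9] 89 (array([0.6373, 0.034 , 0.0904]), np.float64(0.002))
green [284.8 186.9] 73 [319.1 255.2] 80 (array([0.6439, 0.1113, 0.0176]), np.float64(0.0005))
org [313.  226.5] 182 [327.2 194. ] 188 (array([0.5202, 0.026 , 0.0861]), np.float64(0.0014))
red [288.2 191.1] 105 [322.  228.6] 83 (array([0.6162, 0.0956, 0.0891]), np.float64(0.0003))
green [283.3 184.7] 26 [319.1 255.1] 82 (array([0.6483, 0.1152, 0.0266]), np.float64(0.0002))
org [312.6 226.2] 185 [327.5 194.2] 190 (array([0.5209, 0.0274, 0.0868]), np.float64(0.0009))
[[  318   177     4     5    19]
 [  281   179    36    24   318]
 [  340   193   238   178 14565]
 [  232   325   106    75  3079]
 [  634   349     6    11    47]
 [  588   362    52    38  1247]
 [  356   366     6     8    32]
 [  358   371    11    25   113]
 [  405   372    20    11   144]
 [  343   375     7     9    41]
 [  350   376     8     9    47]
 [  371   377    20    15   135]
 [  415   385    35    15   333]
 [  387   386     5     5    17]
 [  346   390     9     5    27]
 [  350   395     8     5    23]]
13.7667 [ 0.46826344 -0.21281805  0.24187991] [-0.55839068 -1.1413967   0.18402944]
```

View pics/t15.png

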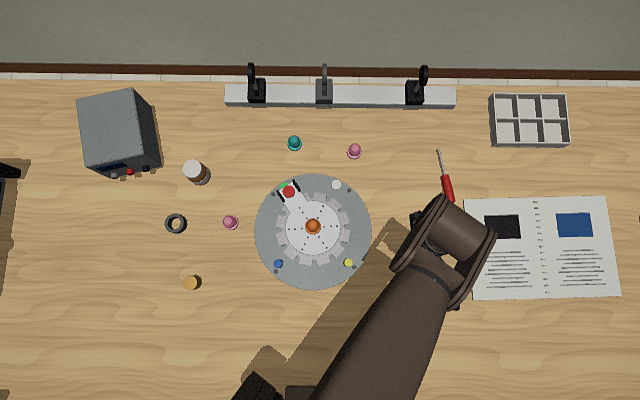

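The picture shows the stage arm turned to the green side, with the cap at (288,191). The specimen is centred at (313,226) and the other loose things that can be seen are unchanged. The robot arm hides the mouse, but the hand never went below about 0.2 m near it. I hand in.

```bash
python3 -c "
from plant import workorder; print(workorder.sign_off())"
```

```text
the job is handed in; nothing more can be done
None
```

I pressed the plunger in about 11 mm with the shut fingertips. I turned the stage part of the way while pressed, then lifted off and pushed only the cheek until the stage stopped in the green marker's slot. The job was handed in at about 13.8 s, and no verdict was reported.

**Plunger:** the top and scene cameras put the cap top at 89.1 mm, against 90.4 mm measured the same way at the start. The oblique wrist view gave about 90.5 mm. A plunger still riding on the ring would be near 84 mm, so it is up. An earlier wrist and scene measurement of 88 mm did not settle it on its own.

**Angle:** the arm has turned about 31°, which is at the far edge of the slot's play. The green marker is about 2.5 mm off the arm's centre line; the limit is 6 mm. I judged the lock from the cap height and the force rising to about 5 N at the end of the push; I did not test it by pushing back.

**Everything else:** the specimen is still centred, shifted by no more than about 2 mm, which is within measurement noise. The other visible loose things are unchanged. The robot arm hid the mouse in the last picture, so I could not check it there. The hand ended about 0.23 m above the bench, clear of the stage.

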